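# Clamp a printing block in the carving turntable and index it

## Robot

A 6-joint arm with a two-finger parallel gripper is mounted at the origin on the work surface. World frame = base frame: x ahead of the robot, y to its left, z up, the work surface at z = 0. Lengths are in mm, angles in rad, forces in N, time in s.
With the tool pointing down it reaches from about 275 to 1000 mm from the base axis. Payload 8.4 kg.
Tool frame: the origin (TCP) lies midway between the tips of the shut fingers; the grasp point (between the pads) lies 19 mm behind it; z points along the fingers, y is the line along which they close (so a half turn about z gives the same grasp; the last joint's range is limited). The gripper opens to 85 mm and grips with 20 to 120 N. Pads are 22 mm wide; open, the fingers measure 114 mm over their backs; the gripper's body (76 mm by 85 mm) begins 54 mm behind the grasp point. The pads swing forward as they close: fully open they stand 13 mm farther back than shut.
Start: joints at [1.102, 0.353, 1.633, -0, 1.155, -0.002], TCP at [281.268, 558.136, 207.981] pointing down, gripper open.
Joint ranges: [-2.63, 2.63], [-0.92, 2.1], [0.06, 2.66], [-1.3, 4.44], [0, 2.69], [-3.02, 3.02]. Speed limits (rad/s): [2.22, 2.22, 2.79, 3.14, 3.14, 3.14].

## Interface

Orientations are given as [roll, pitch, yaw] about the fixed x, y, z axes, in that order (R = Rz(yaw) Ry(pitch) Rx(roll)).
In Python, from rig import r, cams gives the robot as it stands. The module is installed in compiled form; this text tells all that it offers.
- The arm moves only by the tool send_rows, never from a script. Its argument "targets" is one flat list of numbers, 7 for each row, row after row: the shift along the tool's x, y, z in m, then the turn, a rotation vector about the tool's x, y, z in rad, then the opening, from -1 (shut) to 1 (fully open). In form: [tx, ty, tz, wx, wy, wz, fingers, tx, ty, tz, wx, wy, wz, fingers, ...]. A call has 1 to 12 rows; each row is the pose to reach, as a shift and turn from the pose commanded when the call began, along the tool's axes at that moment; what a row does not reach only later rows make up. A row lasts 1/12 s, in which the tool goes at most 41.7 mm and 7.16 degrees, less where a joint would pass 70% of its speed; a pose out of reach is approached as far as the arm can. A call with a gripper value outside its range is refused whole. The fingers move at their own pace and stop on an object; "grip_force" is the grip in N (left out, the last holds). Time passes only in rows, so rows that repeat a pose let the fingers close. It gives the time, the measured TCP pose, the force, the opening and the grip force at its end, in the units of the state.
- r.sense(): the state, without advancing time (a new reading comes with each control period).
- cams.grab_frame(name): name is "scene" or "top" or "wrist"; returns a dict with "color" (400x640x3 uint8, blue, green, red), "fx", "fy", "cx", "cy" (pixels), "k1" (the pictures are not rectified: a ray, as slopes to the right and down, at radius r is drawn at 1 + k1 r^2 times it, then the intrinsics apply), "xyz" and "attitude" of the camera in the world. Camera axes: x right, y down, z forward; pixel columns grow to the right and rows downward; lengths in mm; the calibration is good to about 2 mm. A picture is of the moment at which its call begins. There is no depth.
- r.sign_off(): hands the job in; it is judged then, once.
The state is a dict: "clock": time; "qpos": joint angles; "qvel": joint speeds; "joint_efforts": joint torques, N m; "eef_pos": TCP position; "tcp_rot": TCP orientation; "contact_force": force on the tool from outside, world axes, zero at the start; "wrist_torque": the same for the moment, N m; "opening": opening from 0.0 (shut) to 1.0 (fully open); "grasp_force": force on a finger pad.
Only numpy, scipy, OpenCV 4.12 (cv2) and the standard library are available. Lean on these libraries where they do the work, as an engineer would, in place of code of your own. Each camera call takes 0.05 s, during which the arm holds its last target. There are 200 camera calls.

## Task

Load the wooden printing block that has a tongue along one end (not the plain block) into the carving turntable: tongue under the lip of the stiff spring jaw, pushing the jaw back until the other end drops in front of the fixed stop, so that the block lies fully home, flat and square in the pocket. Only then swing the turntable (it has a wooden post to hold) counter-clockwise, seen from above, until it comes up against its stop, and leave the block clamped there. Leave the other loose things on the table where they are.

Things in the scene. Friction and masses are not known exactly. Their poses are not given: they have to be found in the camera images.
- block: The printing block to load: pale wood, carved lines on top, lying flat on the table. 122 long (x) x 60 wide (y). Its main body is 106 long and 32 high (x from -61 to +45); at the +x end a low tongue 16 long, 12 high and 60 wide sticks out at the bottom (x from 45 to 61). Origin: centre of the underside of the 122 x 60 outline; x points to the tongue, z up. About 0.22 kg (varies).
- tongue (a point): Middle of the bottom edge at the tip of the block's tongue (61 along x from the block's origin, underside level).
- pocket (a point): Where the block's origin must come to rest: centre of the aluminium pocket floor, on the turntable's axis, 44 above the table. Turns with the table; x points to the spring jaw (the tongue goes there), z up. Four corner cheeks 10 high, 8 thick, inner faces at y = +-31.6 (x -53 to -31 and 19 to 41). Plywood disc: radius 128, its top 6 below the pocket floor.
- heel_stop (a point): Foot of the fixed stop's face at pocket floor level, pocket x = -61 (axes as the pocket's). The stop is a bar 10 high, 12 thick, 70 wide; the block's plain end rests against it.
- jaw_rest (a point): Foot of the spring jaw's upright face at rest, pocket x = 56, floor level: 5 short of the room the block needs. Does not follow the jaw. Dark steel jaw, 52 wide; lip reaches 9 from the face over the pocket, underside 18, top 23 above the floor. Slides along +x up to 9, then solid: yields at 6 N, then 1.2 N per mm (12 N at 5). Guides behind it: 20 high, to x = 96.
- turntable (a joint): Angle of the turntable about its vertical axis, rad; grows counter-clockwise seen from above. 0 and 1.571 are its two end stops; it starts between 0 and 0.3 and must end at the 1.571 stop. It stays where it is left; turning it takes about 4 N at the post.
- post (a point): Upright round dark-wood post on the disc, 22 in diameter, 50 high, 106 from the turntable's axis in the pocket's -y direction; this point is on its axis, 36 above the disc's top (74 above the table). Axes as the pocket's.
- spare: Bystander: plain printing block without tongue, 106 x 60 x 32, pale carved wood, origin at the centre of its underside.
- brush: Bystander: paint brush with a wooden handle lying on the table.
- tub: Bystander: open white plastic tub, 120 across, 90 high, origin at the centre of its underside.
- jar: Bystander: glass jar with black cap, 66 across, 75 high, origin under its centre.
- tin: Bystander: flat paint tin, 60 x 130 x 16, origin under its centre, long axis y.
- pot2: Bystander: small white jar, 54 across, 60 high, origin under its centre.
Not all that is in view belongs to the job. What is shaped like the block but pink or turquoise is not meant.

How it is judged (in metres and radians):
On the way, in this order (a step that is already met when the one before it is completed fails the run):
1. the block is fully home, flat and square in the pocket while the turntable is still at its loading side (below 0.6 rad) (x of block in the frame of pocket between -0.003 and 0.003 m and y of block in the frame of pocket between -0.003 and 0.003 m and z of block in the frame of pocket between -0.002 and 0.002 m and angle between block's own z axis and vertical below 0.025 rad and angle between the x axis of block and the x axis of pocket, either way round below 0.05 rad and x of tongue in the frame of pocket above 0.05 m and value of joint turntable below 0.6 rad), for 0.2 s.
2. the turntable is turned to its stop with the block still home (x of block in the frame of pocket between -0.003 and 0.003 m and y of block in the frame of pocket between -0.003 and 0.003 m and z of block in the frame of pocket between -0.002 and 0.002 m and angle between block's own z axis and vertical below 0.025 rad and angle between the x axis of block and the x axis of pocket, either way round below 0.05 rad and x of tongue in the frame of pocket above 0.05 m and value of joint turntable above 1.53 rad), for 0.2 s.
At the end, for the whole second after the job is handed in: The block lies home in the pocket (origin within 3 mm along and across and 2 mm in height of the pocket point, tilt under 0.025 rad, square within 0.05 rad, tongue at the jaw), at rest, and the turntable is at its stop (above 1.53 rad) (all of step 2 and linear speed of block below 0.01 m/s); the robot touches nothing.
It fails at once if another loose thing (plain block, tub, jars, tin, brush) is moved by more than 30 mm (distance of any of spare, tub, jar, tin, pot2, brush from where it was at the start of the episode above 0.03 m).
It also fails if it takes over 72 s, if anything falls off the work surface, if the arm or the gripper's body presses on something with over 40 N, if the wrist force passes 120 N, or if a joint passes its speed limit or range.

## Working session

There is one attempt and no reset: what is moved stays moved. The work goes in short steps, Python scripts to look and compute and a tool call to move; the robot and the scene stay as the last step left them, time stands still between calls to the robot, and variables do not carry over. Pictures are saved under pics/ and viewed, at most 10 in all, crops included, and the job is handed in when it is done.

Besides the shell and the picture viewer there is one more tool, called after "Call:" in YAML: its name, and indented under it one key for each argument. send_rows: Moves the arm, as the interface text tells. Its arguments: {"type":"object","properties":{"targets":{"type":"array"},"grip_force":{"type":"number"}},"required":["targets"]}

```bash
mkdir -p pics
python3 - <<'E'
from rig import r,cams
import cv2,pickle,numpy as np
s=r.sense();print(s)
for n in("scene","top"):
    f=cams.grab_frame(n);pickle.dump(f,open(n+".pkl","wb"));cv2.imwrite(f"pics/{n}0.png",f["color"])
    print({k:v for k,v in f.items() if k!="color"})
E
```

```text
{'clock': 0.0, 'qpos': array([ 1.10161879e+00,  3.53650615e-01,  1.63413293e+00,  4.03951633e-06,
        1.15524120e+00, -2.37299264e-03]), 'qvel': array([7.96738393e-05, 7.20510464e-04, 8.97362709e-04, 1.61025787e-03,
       1.34693484e-03, 2.67060013e-04]), 'joint_efforts': array([ 1.82539161e-04, -6.05255628e+01, -3.42054427e+01, -7.75833132e-05,
        9.64455830e-03, -4.45273224e-05]), 'eef_pos': array([281.01906982, 557.6734379 , 207.26069798]), 'tcp_rot': array([-3.14016057e+00, -7.09172797e-06,  2.67478647e+00]), 'contact_force': array([-0.45314367,  0.37588742,  0.88375888]), 'wrist_torque': array([-0.03321887,  0.00539476, -0.00427194]), 'grasp_force': 0.0, 'opening': 0.9983841188309641}
{'fx': 363.5117468460098, 'fy': 363.5117468460098, 'cx': 321.21985094778864, 'cy': 200.75225753176395, 'k1': 0.00016617746114676158, 'xyz': array([1463.06230955,  411.82045596,  749.57524605]), 'attitude': array([-2.16217692, -0.02439747,  2.00914891])}
{'fx': 444.44117485786256, 'fy': 444.44117485786256, 'cx': 326.1197612037715, 'cy': 199.82191131363547, 'k1': 0.04395844560570521, 'xyz': array([ 473.59135994,    2.54510318, 1333.04395219]), 'attitude': array([-3.08831498,  0.01181456, -1.5909652 ])}
```

View pics/top0.png

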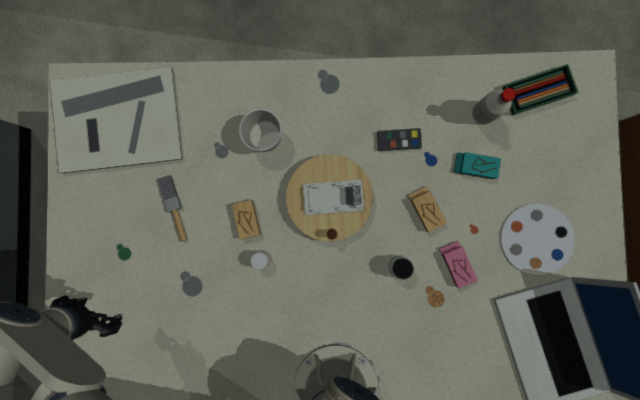

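View pics/scene0.png

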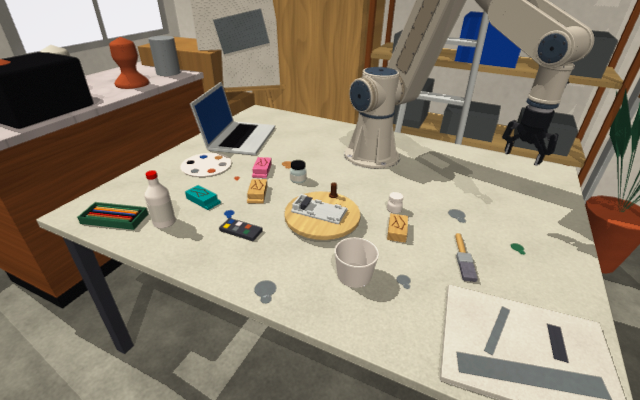

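Top view: turntable around (330,197), with the jaw at (352,193) facing right and the post at (332,234). What could be taken for the block: pale (245,219), pale (427,210), pink (458,264), turquoise (477,166). The last two are ruled out by colour, so I'll check the two pale ones close up.

Run:
```python
import cv2,pickle,numpy as np
t=pickle.load(open("top.pkl","rb"))["color"];s=pickle.load(open("scene.pkl","rb"))["color"]
def c(im,x,y,w=25,h=25,k=8): return cv2.resize(im[y-h:y+h,x-w:x+w],(400,300 if h!=w else 300),interpolation=cv2.INTER_CUBIC)
def c(im,x,y): return cv2.resize(im[y-21:y+21,x-28:x+28],(400,300),interpolation=cv2.INTER_CUBIC)
cv2.imwrite("pics/crop1.png",np.vstack([np.hstack([c(t,245,219),c(t,427,210)]),np.hstack([c(s,398,228),c(s,257,190)])]))
```

```text
(no output)
```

View pics/crop1.png

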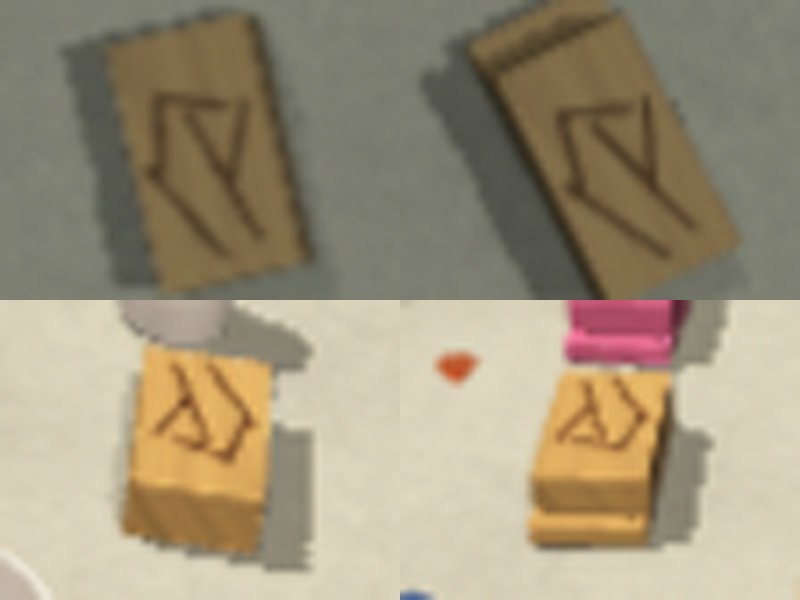

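The top-right crop, at top pixel (427,210), has the tongue at its upper-left end, so that is the block. The left one, at (245,219), is the plain spare. Body top corners in the top view are at about (413,199), (430,191), (447,223) and (429,231).

```bash
cat > h.py <<'E'
import numpy as np,cv2,pickle
from scipy.spatial.transform import Rotation as R
def cam(f): return np.array([[f["fx"],0,f["cx"]],[0,f["fy"],f["cy"]],[0,0,1.]]),np.array([f["k1"],0,0,0,0.]),R.from_euler("xyz",f["attitude"])
def ray(f,px):
    K,D,A=cam(f); u=cv2.undistortPoints(np.array(px,float).reshape(-1,1,2),K,D)[:,0]
    return A.apply(np.c_[u,np.ones(len(u))])
def plane(f,px,z):
    d=ray(f,px); o=np.array(f["xyz"]); return o+d*((z-o[2])/d[:,2])[:,None]
def cross(f1,p1,f2,p2):
    d1,d2=ray(f1,[p1])[0],ray(f2,[p2])[0];o1,o2=f1["xyz"],f2["xyz"]
    t=np.linalg.lstsq(np.c_[d1,-d2],o2-o1,rcond=None)[0];a,b=o1+d1*t[0],o2+d2*t[1]
    return (a+b)/2,np.linalg.norm(a-b)
def proj(f,P):
    K,D,A=cam(f);Q=A.inv().apply(np.atleast_2d(P)-f["xyz"]);return cv2.projectPoints(Q,np.zeros(3),np.zeros(3),K,D)[0][:,0]
def move(s,p,rpy):
    "shift and rotvec in tool axes from the state s to pose p (mm), rpy"
    A=R.from_euler("xyz",s["tcp_rot"]);return (A.inv().apply(np.array(p)-s["eef_pos"])/1000).round(4),(A.inv()*R.from_euler("xyz",rpy)).as_rotvec().round(4)
E
python3 - <<'E'
from h import *
from rig import r
f=pickle.load(open("top.pkl","rb"))
P=plane(f,[(413,199),(430.5,190.7),(446.6,222.6),(429,231)],32);print(P.round(1));c=P.mean(0)
d=P[0]+P[1]-P[2]-P[3];yaw=np.arctan2(d[1],d[0]);print("body c",c,"yaw",yaw,[np.linalg.norm(P[i]-P[(i+1)%4]) for i in range(4)])
hsv=cv2.cvtColor(f["color"],cv2.COLOR_BGR2HSV);m=cv2.inRange(hsv,(8,60,90),(28,255,255));m[:,:280]=0;m[:,385:]=0;m[:145]=0;m[255:]=0
C=max(cv2.findContours(m,0,1)[0],key=cv2.contourArea);H=cv2.convexHull(C);e=cv2.fitEllipse(H);print(e,plane(f,[e[0]],38))
s=f2=pickle.load(open("scene.pkl","rb"))
# post top: top px (332,232)
print("post",plane(f,[(332,232)],88))
S=r.sense()
for p,y in((c,yaw+np.pi),): 
    t=(c[0],c[1],260);print(move(S,t,(np.pi,0,y)))
E
```

```text
[[ 540.4 -237.2   32. ]
 [ 563.6 -288.7   32. ]
 [ 469.7 -332.1   32. ]
 [ 446.4 -280.5   32. ]]
body c [ 505.02756214 -284.63980771   32.        ] yaw 0.43205689809423425 [np.float64(56.50279899628582), np.float64(103.37348749081559), np.float64(56.60202379397938), np.float64(103.53360261749997)]
((328.880859375, 197.5263671875), (87.09459686279297, 87.43090057373047), 101.18376922607422) [[549.49376689   8.25694813  38.        ]]
post [[449.92939535   1.30386842  88.        ]]
(array([-0.5791, -0.6515, -0.0519]), array([-1.200e-03, -6.000e-04, -8.989e-01]))
```

Call:
send_rows:
  targets: [-0.579,-0.651,-0.052,0,0,-0.9,1,-0.579,-0.651,-0.052,0,0,-0.9,1,-0.579,-0.651,-0.052,0,0,-0.9,1,-0.579,-0.651,-0.052,0,0,-0.9,1,-0.579,-0.651,-0.052,0,0,-0.9,1,-0.579,-0.651,-0.052,0,0,-0.9,1,-0.579,-0.651,-0.052,0,0,-0.9,1,-0.579,-0.651,-0.052,0,0,-0.9,1,-0.579,-0.651,-0.052,0,0,-0.9,1,-0.579,-0.651,-0.052,0,0,-0.9,1,-0.579,-0.651,-0.052,0,0,-0.9,1,-0.579,-0.651,-0.052,0,0,-0.9,1]

```text
clock: 1.1
eef_pos: [406.9, 84.7, 237.3]
tcp_rot: [-3.142, 0.0, -2.708]
contact_force: [0.6, -0.1, -0.7]
opening: 0.999
grasp_force: 0.0
```

Run:
```python
from h import *
from rig import r
S=r.sense();print(S["clock"],S["eef_pos"],S["tcp_rot"],move(S,(505,-285,260),(np.pi,0,.432+np.pi)))
```

```text
1.1 [406.88026975  84.70514942 237.30126411] [-3.14154352e+00  2.01079071e-04 -2.70803614e+00] (array([ 0.0663, -0.3767, -0.0227]), array([-0.    ,  0.0002,  0.0016]))
```

Call:
send_rows:
  targets: [0.066,-0.377,-0.023,0,0,0,1,0.066,-0.377,-0.023,0,0,0,1,0.066,-0.377,-0.023,0,0,0,1,0.066,-0.377,-0.023,0,0,0,1,0.066,-0.377,-0.023,0,0,0,1,0.066,-0.377,-0.023,0,0,0,1,0.066,-0.377,-0.023,0,0,0,1,0.066,-0.377,-0.023,0,0,0,1,0.066,-0.377,-0.023,0,0,0,1,0.066,-0.377,-0.023,0,0,0,1,0.066,-0.377,-0.023,0,0,0,1,0.066,-0.377,-0.023,0,0,0,1]

```text
clock: 2.1
eef_pos: [504.8, -283.0, 259.4]
tcp_rot: [3.14, -0.001, -2.71]
contact_force: [0.5, -0.3, 0.3]
opening: 1.001
grasp_force: 0.0
```

Run:
```python
from h import *
from rig import r,cams
S=r.sense();print(S["eef_pos"],S["tcp_rot"],S["qpos"])
f=cams.grab_frame("wrist");pickle.dump((f,S),open("w1.pkl","wb"));cv2.imwrite("pics/w1.png",f["color"]);print({k:v for k,v in f.items() if k!="color"})
```

```text
[ 504.80802838 -282.96785473  259.39098956] [ 3.13991999e+00 -7.42204855e-04 -2.70970691e+00] [-5.13733950e-01  2.36830837e-01  1.67588826e+00  4.00002528e-04
  1.23066425e+00 -2.51654918e+00]
{'fx': 277.0535732442839, 'fy': 277.0535732442839, 'cx': 322.53658912529875, 'cy': 197.71678407661324, 'k1': -0.043617775026032285, 'xyz': array([ 445.19549881, -310.01826399,  424.53058361]), 'attitude': array([ 2.88037034e+00, -1.68803655e-03,  2.00197317e+00])}
```

View pics/w1.png

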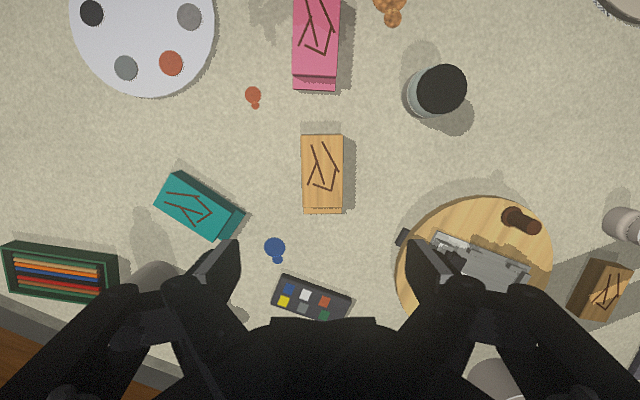

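The wrist picture shows the block at (322,172): plain end at the top (y≈134), tongue at the bottom (y≈205), side edges at x≈302 and 343. The turntable is at lower right, with the post at (520,220).

```bash
cat >> h.py <<'E'
def blockfit(f,box,z=32):
    "side edges and far end edge of the pale block in the wrist view -> centre line at height z"
    x0,y0,x1,y1=box;hsv=cv2.cvtColor(f["color"],cv2.COLOR_BGR2HSV)
    m=np.zeros(hsv.shape[:2],np.uint8);m[y0:y1,x0:x1]=cv2.inRange(hsv,(8,85,60),(25,255,255))[y0:y1,x0:x1]
    m=cv2.morphologyEx(m,cv2.MORPH_CLOSE,np.ones((7,7)))
    C=max(cv2.findContours(m,0,1)[0],key=cv2.contourArea)
    return m,cv2.boundingRect(C),C
E
python3 - <<'E'
from h import *
f,S=pickle.load(open("w1.pkl","rb"))
m,b,C=blockfit(f,(280,115,360,225));print(b)
x,y,w,h=b
rows=range(y+8,y+h-22)
L=np.array([(np.where(m[v])[0].min(),v) for v in rows],float);Rr=np.array([(np.where(m[v])[0].max()+1,v) for v in rows],float)
PL,PR=plane(f,L,32),plane(f,Rr,32)
M=(PL+PR)/2;print("width",np.linalg.norm((PL-PR)[:,:2],axis=1).round(1)[::8])
vx,vy,x0,y0=cv2.fitLine(M[:,:2].astype(np.float32),cv2.DIST_HUBER,0,.01,.01).ravel();d=np.array([vx,vy])*np.sign(vx)
cols=range(x+8,x+w-8);top=np.array([(u,np.where(m[:,u])[0].min()) for u in cols],float);bot=np.array([(u,np.where(m[:,u])[0].max()+1) for u in cols],float)
far=plane(f,[np.median(top,0)],32)[0,:2];tip0=plane(f,[np.median(bot,0)],0)[0,:2];tip12=plane(f,[np.median(bot,0)],12)[0,:2]
q=np.array([x0,y0]);sf=(far-q)@d
print("yaw",np.arctan2(d[1],d[0]),"tip-far",(tip0-far)@d,(tip12-far)@d)
o=q+d*(sf+61);print("origin",o,"grasp pt at -6",o-6*d)
print(move(S,(*(o-6*d),60),(np.pi,0,np.arctan2(d[1],d[0])+np.pi)))
E
```

```text
(300, 134, 43, 80)
width [58.6 59.  59.4 59.8 58.8 59.3 59.7]
yaw 0.44528484 tip-far 125.66722074969155 121.6925245929346
origin [ 514.0149702  -277.88787696] grasp pt at -6 [ 508.60004224 -280.47216675]
(array([-0.0046,  0.0003,  0.1994]), array([ 0.0017, -0.0007, -0.0134]))
```

Call:
send_rows:
  targets: [-0.0046,0.0003,0.06,0,0,-0.0134,1,-0.0046,0.0003,0.16,0,0,-0.0134,1,-0.0046,0.0003,0.2,0,0,-0.0134,1,-0.0046,0.0003,0.23,0,0,-0.0134,1,-0.0046,0.0003,0.245,0,0,-0.0134,1,-0.0046,0.0003,0.257,0,0,-0.0134,1,-0.0046,0.0003,0.257,0,0,-0.0134,1,-0.0046,0.0003,0.257,0,0,-0.0134,1,-0.0046,0.0003,0.257,0,0,-0.0134,1,-0.0046,0.0003,0.257,0,0,-0.0134,1]

```text
clock: 2.98
eef_pos: [511.3, -281.5, 6.0]
tcp_rot: [-3.138, 0.002, -2.694]
contact_force: [-0.2, -0.0, 0.6]
opening: 0.998
grasp_force: 0.0
```

Call:
send_rows:
  grip_force: 70
  targets: [0,0,0,0,0,0,-1,0,0,0,0,0,0,-1,0,0,0,0,0,0,-1,0,0,0,0,0,0,-1,0,0,0,0,0,0,-1,0,0,0,0,0,0,-1,0,0,0,0,0,0,-1,0,0,0,0,0,0,-1,0,0,0,0,0,0,-1]

```text
clock: 3.73
eef_pos: [513.2, -282.9, 8.6]
tcp_rot: [-3.135, 0.005, -2.695]
contact_force: [-6.0, 5.0, 42.9]
opening: -0.0
grasp_force: 21.6
```

Run:
```python
from h import *
from rig import r,cams
print(r.sense())
a=cams.grab_frame("top");b=cams.grab_frame("scene");w=cams.grab_frame("wrist")
pickle.dump((a,b,w),open("g1.pkl","wb"))
g=lambda im,x,y,w,h:cv2.resize(im[y:y+h,x:x+w],(400,300),interpolation=cv2.INTER_CUBIC)
cv2.imwrite("pics/g1.png",np.vstack([np.hstack([g(a["color"],380,150,100,75),g(b["color"],210,140,100,75)]),np.hstack([g(w["color"],0,0,640,400),g(w["color"],240,200,160,120)])]))
```

```text
{'clock': 3.7333, 'qpos': array([-5.06599914e-01,  5.44318220e-01,  1.86045632e+00,  4.00672761e-04,
        7.28580080e-01, -2.52400321e+00]), 'qvel': array([ 0.00099688, -0.00083955, -0.00047119, -0.00176339, -0.00054728,
        0.00094719]), 'joint_efforts': array([-8.22599921e-01, -3.89239311e+01, -1.55052084e+01, -2.90245470e-01,
       -2.23347478e+00,  1.36163580e-02]), 'eef_pos': array([ 513.18087202, -282.93861148,    8.61905883]), 'tcp_rot': array([-3.13503226,  0.00498985, -2.69526717]), 'contact_force': array([-5.95491106,  5.04707336, 42.94694787]), 'wrist_torque': array([0.70901892, 1.01326866, 0.08346271]), 'grasp_force': 21.60537914489396, 'opening': -0.00026213494417349397}
```

View pics/g1.png

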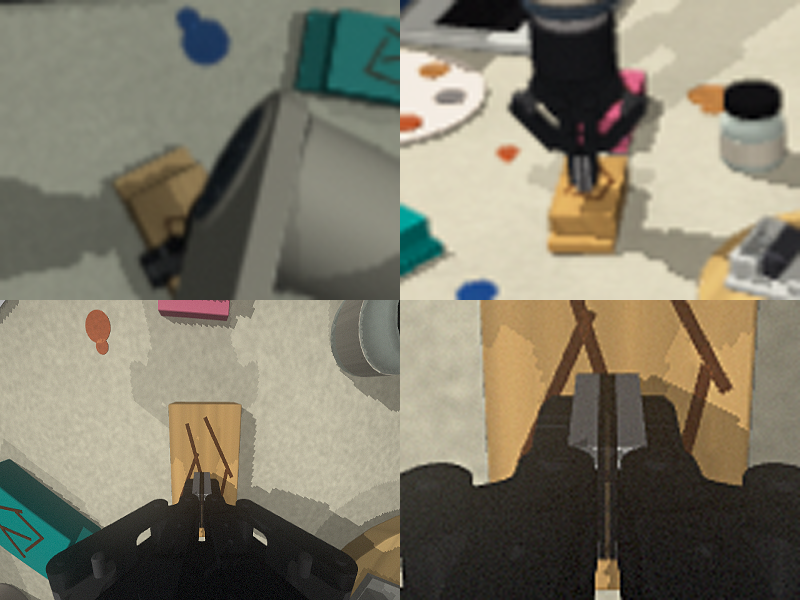

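The gripper has shut on top of the block: the pads in the wrist view (pixel ~(323,230)) and the scene view (255,187) both sit on its upper face. The block hasn't moved noticeably. I'll compare where the tips really are with the reported TCP.

Run:
```python
from h import *
from rig import r
S=r.sense();a,b,w=pickle.load(open("g1.pkl","rb"))
print("wrist cam",w["xyz"],w["attitude"])
A=R.from_euler("xyz",S["tcp_rot"])
f1,S1=pickle.load(open("w1.pkl","rb"));A1=R.from_euler("xyz",S1["tcp_rot"])
print("cam in tool",A.inv().apply(w["xyz"]-S["eef_pos"]),A1.inv().apply(f1["xyz"]-S1["eef_pos"]))
for k in (0,-10,-20,-25,-30): 
    P=S["eef_pos"]+A.apply([0,0,k]);print(k,P.round(1),"wrist",proj(w,P).round(1),"scene",proj(b,P).round(1),"top",proj(a,P).round(1))
m,bb,C=blockfit(w,(240,100,420,280));print(bb)
print("tri",cross(b,(255.5,187.5),w,(322.8,230)))
# block far edge now: pixel row
print(plane(w,[(270,bb[1]),(383,bb[1]),(270,bb[1]+60),(383,bb[1]+60)],32))
```

```text
wrist cam [ 452.50733274 -310.05424409  173.36496435] [2.87467992 0.00650549 2.0163437 ]
cam in tool [  65.63491521    0.66181716 -165.06170311] [  65.58421079    0.66241262 -165.09008556]
0 [ 513.2 -282.9    8.6] wrist [[321.6 230.1]] scene [[256.4 191.8]] top [[427.3 208.3]]
-10 [ 513.1 -282.9   18.6] wrist [[321.5 236.3]] scene [[256.3 189.6]] top [[428.1 208.2]]
-20 [ 513.1 -282.9   28.6] wrist [[321.4 243.2]] scene [[256.1 187.3]] top [[428.8 208.1]]
-25 [ 513.  -282.8   33.6] wrist [[321.4 247. ]] scene [[256.  186.2]] top [[429.2 208. ]]
-30 [ 513.  -282.8   38.6] wrist [[321.4 251. ]] scene [[255.9 185. ]] top [[429.5 208. ]]
(270, 136, 117, 144)
tri (array([ 508.28838407, -286.54417925,   24.15046081]), np.float64(4.062024845234986))
[[ 470.24506925 -331.77103789   32.        ]
 [ 445.84514686 -280.75618078   32.        ]
 [ 498.97010022 -319.71812306   32.        ]
 [ 473.11610143 -265.82398942   32.        ]]
```

Reported TCP z is 8.6 with the shut tips on the block's top at 32, so the tips sit about 23 mm higher than reported. I'll lift, open, look at the free-space settle, then go lower in checked steps.

Call:
send_rows:
  targets: [0,0,-0.04,0,0,0,-1,0,0,-0.04,0,0,0,-1,0,0,-0.04,0,0,0,1,0,0,-0.04,0,0,0,1,0,0,-0.04,0,0,0,1,0,0,-0.04,0,0,0,1,0,0,-0.04,0,0,0,1,0,0,-0.04,0,0,0,1,0,0,-0.04,0,0,0,1]

```text
clock: 4.63
eef_pos: [509.2, -280.8, 42.6]
tcp_rot: [3.141, -0.001, -2.695]
contact_force: [-0.4, -0.3, 0.4]
opening: 0.975
grasp_force: 0.0
```

Run:
```python
from h import *
from rig import r,cams
S=r.sense();print(S["clock"],S["eef_pos"],S["tcp_rot"],S["opening"],S["contact_force"])
w=cams.grab_frame("wrist");pickle.dump((w,S),open("g2.pkl","wb"));cv2.imwrite("pics/g2.png",w["color"])
A=R.from_euler("xyz",S["tcp_rot"])
for k in(0,-13,-24,-36): print(k,proj(w,S["eef_pos"]+A.apply([[11,42.5,k],[11,-42.5,k]])).round(0).tolist())
```

```text
4.6333 [ 509.18362478 -280.81378917   42.61662407] [ 3.14079244e+00 -5.61400081e-04 -2.69491883e+00] 0.9753320083018322 [-0.43359089 -0.27600215  0.35787373]
0 [[389.0, 214.0], [254.0, 214.0]]
-13 [[394.0, 221.0], [249.0, 221.0]]
-24 [[399.0, 227.0], [244.0, 227.0]]
-36 [[406.0, 236.0], [237.0, 236.0]]
```

View pics/g2.png

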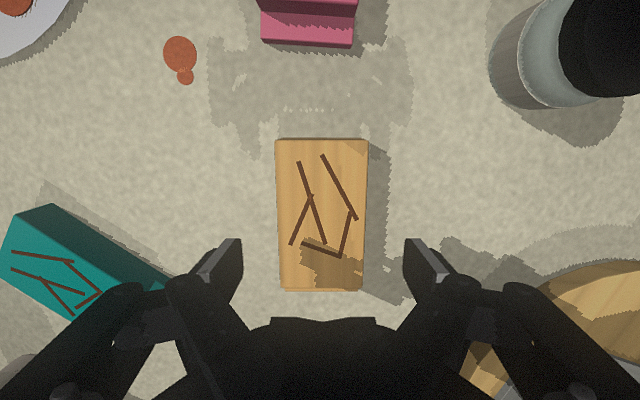

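The open fingertips show at (242,238) and (405,238), which puts them about 36 mm behind the reported TCP. That agrees with the offset. The block is still straight between them.

Call:
send_rows:
  targets: [0,0,0.04,0,0,0,1,0,0,0.05,0,0,0,1,0,0,0.05,0,0,0,1,0,0,0.05,0,0,0,1]

```text
clock: 5.02
eef_pos: [508.7, -280.6, -7.3]
tcp_rot: [3.14, -0.001, -2.695]
contact_force: [-0.4, 0.0, 0.5]
opening: 1.003
grasp_force: 0.0
```

Call:
send_rows:
  targets: [0,0,0.008,0,0,0,1,0,0,0.015,0,0,0,1,0,0,0.015,0,0,0,1,0,0,0.015,0,0,0,1]

```text
clock: 5.35
eef_pos: [509.4, -281.0, -21.8]
tcp_rot: [3.141, -0.0, -2.695]
contact_force: [0.9, -0.2, 0.6]
opening: 1.0
grasp_force: 0.0
```

Call:
send_rows:
  grip_force: 70
  targets: [0,0,0,0,0,0,-1,0,0,0,0,0,0,-1,0,0,0,0,0,0,-1,0,0,0,0,0,0,-1,0,0,0,0,0,0,-1,0,0,0,0,0,0,-1,0,0,0,0,0,0,-1]

```text
clock: 5.93
eef_pos: [509.8, -281.2, -21.1]
tcp_rot: [-3.141, 0.001, -2.695]
contact_force: [-0.5, 0.0, 5.5]
opening: 0.685
grasp_force: 76.0
```

Run:
```python
from h import *
from rig import r
S=r.sense();print(move(S,(442,-50,129),(np.pi,0,1.64)),move(S,(662,-34,129),(np.pi,0,1.64)))
```

```text
(array([-0.0387,  0.2377, -0.1502]), array([1.0000e-04, 1.0000e-03, 1.9481e+00])) (array([-0.2441,  0.1571, -0.15  ]), array([1.0000e-04, 1.0000e-03, 1.9481e+00]))
```

Call:
send_rows:
  targets: [0,0,-0.04,0,0,0,-1,0,0,-0.08,0,0,0,-1,0,0,-0.12,0,0,0.1,-1,-0.039,0.238,-0.15,0,0,1.948,-1,-0.039,0.238,-0.15,0,0,1.948,-1,-0.039,0.238,-0.15,0,0,1.948,-1,-0.039,0.238,-0.15,0,0,1.948,-1,-0.039,0.238,-0.15,0,0,1.948,-1,-0.039,0.238,-0.15,0,0,1.948,-1,-0.039,0.238,-0.15,0,0,1.948,-1,-0.039,0.238,-0.15,0,0,1.948,-1,-0.039,0.238,-0.15,0,0,1.948,-1]

```text
clock: 6.93
eef_pos: [441.6, -48.5, 128.5]
tcp_rot: [3.141, 0.0, 2.396]
contact_force: [0.1, -0.1, -1.5]
opening: 0.686
grasp_force: 77.0
```

Run:
```python
from h import *
from rig import r
S=r.sense();print(S["clock"],S["eef_pos"],S["tcp_rot"],S["contact_force"],S["opening"],move(S,(442,-50,129),(np.pi,0,1.64)))
```

```text
6.9333 [441.55894328 -48.53987948 128.52915024] [3.14125803e+00 4.76497312e-04 2.39633359e+00] [ 0.11634606 -0.1378575  -1.5242487 ] 0.6858700202597647 (array([-0.0013, -0.0008, -0.0005]), array([5.000e-04, 3.000e-04, 7.563e-01]))
```

Call:
send_rows:
  targets: [0,0,0,0,0,0.756,-1,0,0,0,0,0,0.756,-1,0,0,0,0,0,0.756,-1,0,0,0,0,0,0.756,-1,0,0,0,0,0,0.756,-1,0,0,0,0,0,0.756,-1,0,0,0,0,0,0.756,-1,0,0,0,0,0,0.756,-1,0,0,0,0,0,0.756,-1,0,0,0,0,0,0.756,-1]

```text
clock: 7.77
eef_pos: [441.8, -49.5, 128.2]
tcp_rot: [-3.142, -0.0, 1.647]
contact_force: [-0.3, 0.2, -1.9]
opening: 0.693
grasp_force: 77.0
```

Run:
```python
from h import *
from rig import r,cams
S=r.sense();print(S["clock"],S["eef_pos"],S["tcp_rot"])
w=cams.grab_frame("wrist");pickle.dump((w,S),open("p1.pkl","wb"));cv2.imwrite("pics/p1.png",w["color"])
print(move(S,(662,-34,129),(np.pi,0,1.64)))
```

```text
7.7667 [441.79139368 -49.50942065 128.17424076] [-3.14157021e+00 -1.67665007e-05  1.64739136e+00]
(array([-0.0014,  0.2207, -0.0008]), array([-0.    , -0.    ,  0.0074]))
```

View pics/p1.png

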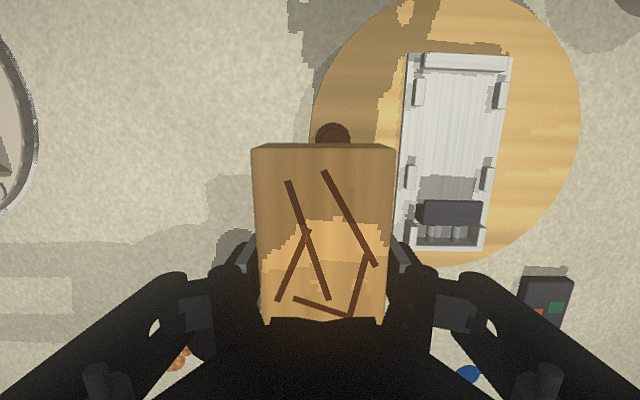

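The pocket shows at columns 405–510: stop bar at the top (465,62), cheeks at about (418,93), (501,95), (410,178) and (487,178), jaw at (448,212), post at (332,132). The jaw points down in the image, the same way as the held tongue. Next, the mirrored view from the other side to cancel bias.

Call:
send_rows:
  targets: [0,0.22,0,0,0,0,-1,0,0.22,0,0,0,0,-1,0,0.22,0,0,0,0,-1,0,0.22,0,0,0,0,-1,0,0.22,0,0,0,0,-1,0,0.22,0,0,0,0,-1,0,0.22,0,0,0,0,-1,0,0.22,0,0,0,0,-1,0,0.22,0,0,0,0,-1,0,0.22,0,0,0,0,-1,0,0.22,0,0,0,0,-1]

```text
clock: 8.73
eef_pos: [660.2, -33.5, 128.4]
tcp_rot: [-3.141, -0.0, 1.645]
contact_force: [0.5, 0.4, -1.7]
opening: 0.69
grasp_force: 77.1
```

Run:
```python
from h import *
from rig import r,cams
S=r.sense();print(S["clock"],S["eef_pos"],S["tcp_rot"])
w=cams.grab_frame("wrist");pickle.dump((w,S),open("p2.pkl","wb"))
f,_=pickle.load(open("p1.pkl","rb"))
# expected pocket centre in view 2, from disc estimate
c=proj(w,[549,8,44])[0];c1=proj(f,[549,8,44])[0];print(c,c1)
u=int(c[0])
k=lambda im,x,y:cv2.resize(im[y:y+210,x:x+140],(400,600),interpolation=cv2.INTER_CUBIC)
x2=u-75
print("x2",x2)
cv2.imwrite("pics/p12.png",np.hstack([k(f["color"],385,45),k(w["color"],x2,45)]))
```

```text
8.7333 [660.15186283 -33.46886608 128.37828692] [-3.14113626e+00 -2.31612727e-05  1.64452885e+00]
[202.56177607 143.2612506 ] [447.48220607 143.59547471]
x2 127
```

View pics/p12.png

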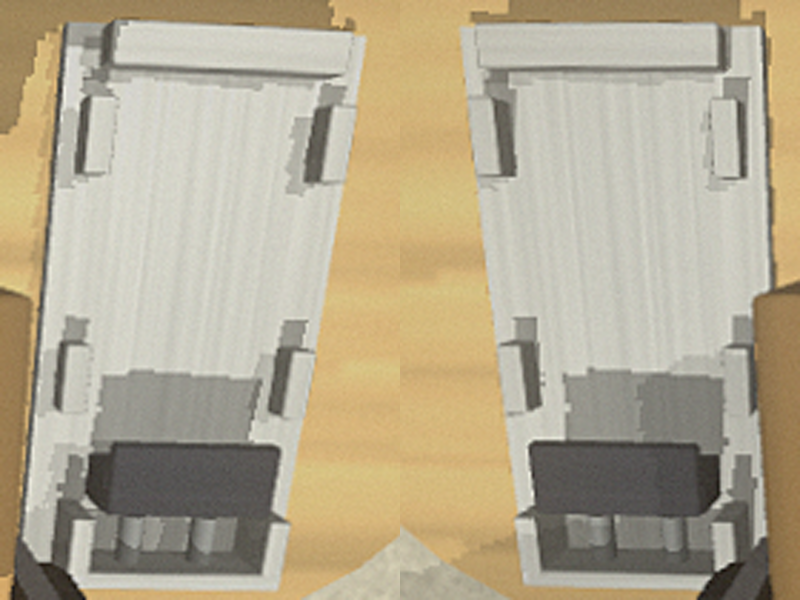

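Both views show all four cheek tops, the stop bar and the jaw clearly. Inner cheek corners in the left crop: (117,97), (107,173), (332,107), (322,182), (90,343), (83,412), (291,350), (283,415). In the right crop: (493,97), (500,175), (712,98), (717,175), (525,343), (530,410), (724,347), (730,412).

Run:
```python
from h import *
from rig import r
k=400/140
M=np.array([(x,y) for x,y in [(-53,-31.6),(-31,-31.6),(-53,31.6),(-31,31.6),(19,-31.6),(41,-31.6),(19,31.6),(41,31.6)]])
V1=np.array([(117,97),(107,173),(332,107),(322,182),(90,343),(83,412),(291,350),(283,415)],float)/k+(385,45)
V2=(np.array([(493,97),(500,175),(712,98),(717,175),(525,343),(530,410),(724,347),(730,412)],float)-(400,0))/k+(127,45)
f1,_=pickle.load(open("p1.pkl","rb"));f2,_=pickle.load(open("p2.pkl","rb"))
def fit(P,n):
    a=M-M.mean(0);b=P-P.mean(0);z=np.vdot(a@[1,1j],b@[1,1j])
    yaw=np.angle(z);s=abs(z)/np.sum(a**2);Rm=np.array([[np.cos(yaw),-np.sin(yaw)],[np.sin(yaw),np.cos(yaw)]])
    c=P.mean(0)-Rm@M.mean(0);res=(P-c)@Rm-M
    print(n,"c",c.round(2),"yaw",yaw.round(4),"scale",s.round(4));print(res.round(1).tolist());return c,yaw
P1,P2=plane(f1,V1,54)[:,:2],plane(f2,V2,54)[:,:2]
fit(P1,"v1");fit(P2,"v2");c,yaw=fit((P1+P2)/2,"avg")
T=[cross(f1,a,f2,b) for a,b in zip(V1,V2)];print("tri z",[t[0][2].round(1) for t in T],"gap",[t[1].round(1) for t in T])
fit(np.array([t[0][:2] for t in T]),"tri")
x=np.array([np.cos(yaw),np.sin(yaw)]);y=np.array([-x[1],x[0]])
for f,p in((f1,[(105,68),(350,78)]),(f2,[(475,65),(722,68)])):
    q=plane(f,np.array(p)/k+((385,45) if f is f1 else (127-140,45)),44)[:,:2]-c;print("stop foot x",q@x,q@y)
# held block in both wrist views: plain end corners/mid column
for f,S in(pickle.load(open("p1.pkl","rb")),pickle.load(open("p2.pkl","rb"))):
    h=cv2.cvtColor(f["color"],cv2.COLOR_BGR2HSV)
    A=R.from_euler("xyz",S["tcp_rot"])
    out=[]
    for v in(180,210,235):
        row=f["color"][v].astype(int).sum(1);g=np.abs(np.gradient(cv2.GaussianBlur(row.astype(np.float32)[None],(5,1),0)[0]))
        out.append((v,245+int(np.argmax(g[245:285])),370+int(np.argmax(g[370:410]))))
    print(out,"axis col at 22 above tip",proj(f,S["eef_pos"]+A.apply([[20,0,-50],[50,0,-50]])).round(1).tolist())
```

```text
v1 c [551.56   8.13] yaw -1.5188 scale 0.9919
[[1.2, 0.1], [0.0, -0.6], [1.2, 0.1], [0.1, 0.7], [-0.4, -0.4], [-0.7, -0.2], [-0.0, -0.4], [-1.4, 0.7]]
v2 c [553.7    8.71] yaw -1.5116 scale 0.9917
[[0.6, -0.3], [0.2, -0.8], [1.1, 0.2], [0.1, 0.4], [-0.2, 0.9], [-1.0, -0.2], [0.4, -0.4], [-1.2, 0.2]]
avg c [552.63   8.42] yaw -1.5152 scale 0.9918
[[0.9, -0.1], [0.1, -0.7], [1.1, 0.2], [0.1, 0.5], [-0.3, 0.3], [-0.9, -0.2], [0.2, -0.4], [-1.3, 0.4]]
tri z [np.float64(52.4), np.float64(52.0), np.float64(52.0), np.float64(52.1), np.float64(50.1), np.float64(51.3), np.float64(51.5), np.float64(51.8)] gap [np.float64(0.8), np.float64(0.0), np.float64(0.8), np.float64(0.6), np.float64(0.0), np.float64(0.5), np.float64(0.2), np.float64(0.5)]
tri c [552.68   8.25] yaw -1.5152 scale 1.0015
[[0.5, -0.3], [-0.2, -0.9], [0.7, 0.5], [-0.2, 0.8], [0.1, -0.2], [-0.4, -0.5], [0.4, -0.1], [-0.9, 0.7]]
stop foot x [-61.15051331 -61.41711048] [-33.32639755  41.21100211]
stop foot x [-62.96095636 -62.02810142] [-41.16775215  33.0820747 ]
[(180, 251, 407), (210, 253, 395), (235, 252, 409)] axis col at 22 above tip [[323.4, 230.7], [323.4, 163.4]]
[(180, 249, 394), (210, 253, 392), (235, 252, 394)] axis col at 22 above tip [[323.4, 230.7], [323.4, 163.4]]
```

Pocket centre is at (552.7, 8.3) with yaw −1.515 (turntable ≈0.056), triangulated with scale 1.0015. The held block is centred on the tool axis to within 0.3 mm. Next I'll work out the tilted approach.

```bash
cat >> h.py <<'E'
PC=np.array([552.7,8.3,44.]);YAW=-1.515;OFF=np.array([-5.4,0,-21.1])  # block origin in the tool frame
def tool(tx,tz,deg,ty=0,yaw=None):
    "tool pose with the tongue tip (bottom) at pocket x,y,z and the nose down by deg"
    Z=R.from_euler("z",YAW if yaw is None else yaw);B=Z*R.from_euler("y",deg,degrees=True)
    o=PC+Z.apply([tx,ty,tz])-B.apply([61,0,0]);T=B*R.from_euler("y",np.pi)
    return o-T.apply(OFF),T
def rel(s,*a,**k):
    A=R.from_euler("xyz",s["tcp_rot"]);p,T=tool(*a,**k)
    print(a,k,"pos",p.round(1),"shift",(A.inv().apply(p-s["eef_pos"])/1000).round(4).tolist(),"rot",(A.inv()*T).as_rotvec().round(4).tolist())
def now(s):
    "tip in the pocket frame and pitch, from the measured tool pose; force in pocket axes"
    A=R.from_euler("xyz",s["tcp_rot"]);B=A*R.from_euler("y",np.pi);Z=R.from_euler("z",YAW)
    tip=Z.inv().apply(s["eef_pos"]+A.apply(OFF)+B.apply([61,0,0])-PC);e=(Z.inv()*B).as_euler("xyz",degrees=True)
    print("t",s["clock"],"tip",tip.round(2),"rpy deg",e.round(2),"F",Z.inv().apply(s["contact_force"]).round(1),"open",round(s["opening"],3))
E
python3 - <<'E'
from h import *
from rig import r
S=r.sense();now(S);rel(S,41,50,10);rel(S,41,15,10)
E
```

```text
t 8.7833 tip [114.09 106.4  105.6 ] rpy deg [-0.01 -0.    1.03] F [ 0.3 -0.1 -2.3] open 0.688
(41, 50, 10) {} pos [551.1  36.3  84.8] shift [0.0776, -0.1038, 0.0438] rot [-0.0017, 0.1746, 0.0178]
(41, 15, 10) {} pos [551.1  36.3  49.8] shift [0.0776, -0.1038, 0.0788] rot [-0.0017, 0.1746, 0.0178]
```

Call:
send_rows:
  targets: [0.0776,-0.1038,0.0,0,0,0.0178,-1,0.0776,-0.1038,0.0,0,0.06,0.0178,-1,0.0776,-0.1038,0.0,0,0.12,0.0178,-1,0.0776,-0.1038,0.02,0,0.1746,0.0178,-1,0.0776,-0.1038,0.0438,0,0.1746,0.0178,-1,0.0776,-0.1038,0.0438,0,0.1746,0.0178,-1,0.0776,-0.1038,0.0438,0,0.1746,0.0178,-1,0.0776,-0.1038,0.0438,0,0.1746,0.0178,-1,0.0776,-0.1038,0.0438,0,0.1746,0.0178,-1,0.0776,-0.1038,0.0438,0,0.1746,0.0178,-1]

```text
clock: 9.62
eef_pos: [553.1, 36.5, 85.5]
tcp_rot: [3.141, -0.174, 1.627]
contact_force: [-0.5, -0.2, -1.0]
opening: 0.688
grasp_force: 76.8
```

Run:
```python
from h import *
from rig import r
S=r.sense();now(S);rel(S,41,12,10);rel(S,41,2,10)
```

```text
t 9.6167 tip [40.92  1.97 50.77] rpy deg [0.02 9.98 0.03] F [ 0.2 -0.5 -1. ] open 0.688
(41, 12, 10) {} pos [551.1  36.3  46.8] shift [-0.0068, -0.002, 0.0381] rot [0.0003, 0.0003, 0.0005]
(41, 2, 10) {} pos [551.1  36.3  36.8] shift [-0.0085, -0.002, 0.048] rot [0.0003, 0.0003, 0.0005]
```

Call:
send_rows:
  targets: [-0.0034,-0.002,0.019,0,0,0,-1,-0.0068,-0.002,0.038,0,0,0,-1,-0.0068,-0.002,0.038,0,0,0,-1,-0.0068,-0.002,0.038,0,0,0,-1,-0.0068,-0.002,0.038,0,0,0,-1,-0.0068,-0.002,0.038,0,0,0,-1,-0.0068,-0.002,0.038,0,0,0,-1]

```text
clock: 10.2
eef_pos: [550.7, 36.2, 46.8]
tcp_rot: [-3.142, -0.174, 1.627]
contact_force: [0.0, -0.4, -2.4]
opening: 0.689
grasp_force: 77.0
```

Run:
```python
from h import *
from rig import r,cams
S=r.sense();now(S);w=cams.grab_frame("wrist");pickle.dump((w,S),open("p3.pkl","wb"));now(r.sense());rel(S,41,2,10)
```

```text
t 10.2 tip [41.06 -0.43 12.06] rpy deg [-0.   10.    0.01] F [ 0.4 -0.  -2.4] open 0.689
t 10.25 tip [41.07 -0.54 11.93] rpy deg [-0.01 10.    0.01] F [ 0.5 -0.9 -1.1] open 0.689
(41, 2, 10) {} pos [551.1  36.3  36.8] shift [-0.0017, 0.0004, 0.0099] rot [-0.0001, 0.0001, 0.0002]
```

Call:
send_rows:
  targets: [-0.0005,0.0005,0.003,0,0,0,-1,-0.001,0.0005,0.006,0,0,0,-1,-0.0017,0.0005,0.01,0,0,0,-1,-0.0017,0.0005,0.01,0,0,0,-1,-0.0017,0.0005,0.01,0,0,0,-1,-0.0017,0.0005,0.01,0,0,0,-1]

```text
clock: 10.75
eef_pos: [550.3, 36.3, 35.4]
tcp_rot: [-3.14, -0.175, 1.626]
contact_force: [-0.4, 0.0, -2.4]
opening: 0.692
grasp_force: 77.0
```

Run:
```python
from h import *
from rig import r
S=r.sense();now(S);print(S["wrist_torque"])
for a in((50,2,10),(55,2,10),(58,1.5,10),(61.4,1,10)):rel(S,*a)
```

```text
t 10.75 tip [40.93 -0.78  0.68] rpy deg [-1.100e-01  1.001e+01 -1.000e-02] F [-0.  -0.4 -2.4] open 0.692
[-0.15402437 -0.01941224  0.02567874]
(50, 2, 10) {} pos [551.6  27.3  36.8] shift [-0.0087, 0.0008, -0.0029] rot [-0.002, -0.0001, -0.0001]
(55, 2, 10) {} pos [551.9  22.3  36.8] shift [-0.0136, 0.0008, -0.0037] rot [-0.002, -0.0001, -0.0001]
(58, 1.5, 10) {} pos [552.1  19.3  36.3] shift [-0.0167, 0.0008, -0.0038] rot [-0.002, -0.0001, -0.0001]
(61.4, 1, 10) {} pos [552.3  15.9  35.8] shift [-0.0201, 0.0008, -0.0039] rot [-0.002, -0.0001, -0.0001]
```

Call:
send_rows:
  targets: [-0.004,0.0006,-0.001,0,0,0,-1,-0.0087,0.0006,-0.0022,0,0,0,-1,-0.0116,0.0006,-0.0027,0,0,0,-1,-0.0116,0.0006,-0.0027,0,0,0,-1,-0.0116,0.0006,-0.0027,0,0,0,-1,-0.0116,0.0006,-0.0027,0,0,0,-1]

```text
clock: 11.25
eef_pos: [551.7, 24.4, 36.3]
tcp_rot: [-3.14, -0.175, 1.626]
contact_force: [0.3, 0.8, -1.6]
opening: 0.69
grasp_force: 77.0
```

Run:
```python
from h import *
from rig import r
S=r.sense();now(S);print(S["wrist_torque"])
for a in((56,1,10),(58,1,10),(61.4,1,10)):rel(S,*a)
```

```text
t 11.25 tip [52.95 -0.09  1.51] rpy deg [-0.09 10.01 -0.02] F [-0.8  0.4 -1.6] open 0.69
[-0.10734662 -0.00763518  0.00639333]
(56, 1, 10) {} pos [552.   21.3  35.8] shift [-0.0031, 0.0001, -0.0] rot [-0.0015, -0.0001, -0.0004]
(58, 1, 10) {} pos [552.1  19.3  35.8] shift [-0.0051, 0.0001, -0.0004] rot [-0.0015, -0.0001, -0.0004]
(61.4, 1, 10) {} pos [552.3  15.9  35.8] shift [-0.0084, 0.0001, -0.001] rot [-0.0015, -0.0001, -0.0004]
```

Call:
send_rows:
  targets: [-0.0015,0,0,0,0,0,-1,-0.0031,0,0,0,0,0,-1,-0.0051,0,-0.0004,0,0,0,-1,-0.0051,0,-0.0004,0,0,0,-1,-0.0051,0,-0.0004,0,0,0,-1]

```text
clock: 11.67
eef_pos: [551.9, 20.5, 36.0]
tcp_rot: [-3.14, -0.176, 1.626]
contact_force: [0.3, 7.6, 0.4]
opening: 0.687
grasp_force: 77.2
```

Run:
```python
from h import *
from rig import r
S=r.sense();now(S);print(S["wrist_torque"])
for a in((60,1,10),(61.4,1,10)):rel(S,*a)
```

```text
t 11.6667 tip [56.86 -0.09  1.14] rpy deg [-0.11 10.11 -0.04] F [-7.5  0.7  0.4] open 0.687
[ 1.18286285 -0.03072362 -0.01763212]
(60, 1, 10) {} pos [552.2  17.3  35.8] shift [-0.0032, 0.0001, -0.0003] rot [-0.0018, -0.0019, -0.0006]
(61.4, 1, 10) {} pos [552.3  15.9  35.8] shift [-0.0045, 0.0001, -0.0005] rot [-0.0018, -0.0019, -0.0006]
```

Call:
send_rows:
  targets: [-0.002,0,-0.0003,0,0,0,-1,-0.004,0,-0.0006,0,0,0,-1,-0.006,0,-0.001,0,0,0,-1,-0.0063,0,-0.0011,0,0,0,-1,-0.0063,0,-0.0011,0,0,0,-1,-0.0063,0,-0.0011,0,0,0,-1]

```text
clock: 12.17
eef_pos: [552.2, 15.2, 36.2]
tcp_rot: [-3.139, -0.178, 1.626]
contact_force: [-0.7, 13.8, 1.0]
opening: 0.689
grasp_force: 77.2
```

Run:
```python
from h import *
from rig import r
S=r.sense();now(S);print(S["wrist_torque"])
```

```text
t 12.1667 tip [62.15 -0.12  1.19] rpy deg [-0.13 10.19 -0.05] F [-13.8   0.1   1. ] open 0.689
[ 2.25567764 -0.06168142  0.07942506]
```

Run:
```python
from h import *
p,T=tool(62.15,1.2,10);V={"eef_pos":p,"tcp_rot":T.as_euler("xyz")}
for a in((63.2,1.2,10),(63.6,1,8),(64,1,6),(64.4,1,4.5),(64.7,.8,3),(65,.6,1.5),(65.2,.3,0)):rel(V,*a)
```

```text
(63.2, 1.2, 10) {} pos [552.4  14.1  36. ] shift [-0.001, -0.0, -0.0002] rot [0.0, 0.0, 0.0]
(63.6, 1, 8) {} pos [552.4  13.4  33.3] shift [-0.0022, 0.0, 0.0022] rot [0.0, -0.0349, 0.0]
(64, 1, 6) {} pos [552.5  12.5  31. ] shift [-0.0035, 0.0, 0.0045] rot [0.0, -0.0698, 0.0]
(64.4, 1, 4.5) {} pos [552.5  11.7  29.2] shift [-0.0046, 0.0, 0.0061] rot [0.0, -0.096, 0.0]
(64.7, 0.8, 3) {} pos [552.5  11.   27.2] shift [-0.0056, 0.0, 0.0079] rot [0.0, -0.1222, 0.0]
(65, 0.6, 1.5) {} pos [552.6  10.2  25.2] shift [-0.0068, 0.0, 0.0097] rot [0.0, -0.1484, 0.0]
(65.2, 0.3, 0) {} pos [552.6   9.5  23.2] shift [-0.0078, -0.0, 0.0116] rot [0.0, -0.1745, -0.0]
```

Call:
send_rows:
  targets: [-0.001,0,-0.0002,0,0,0,-1,-0.0012,0,-0.0002,0,0,0,-1,-0.0017,0,0.001,0,-0.017,0,-1,-0.0022,0,0.0022,0,-0.035,0,-1,-0.0035,0,0.0045,0,-0.07,0,-1,-0.0046,0,0.0061,0,-0.096,0,-1,-0.0056,0,0.0079,0,-0.122,0,-1,-0.0056,0,0.0079,0,-0.122,0,-1,-0.0056,0,0.0079,0,-0.122,0,-1,-0.0056,0,0.0079,0,-0.122,0,-1]

```text
clock: 13.0
eef_pos: [552.4, 11.3, 27.4]
tcp_rot: [-3.14, -0.056, 1.626]
contact_force: [-1.8, 15.4, 3.9]
opening: 0.688
grasp_force: 77.9
```

Run:
```python
from h import *
from rig import r
S=r.sense();now(S);print(S["wrist_torque"])
```

```text
t 13.0 tip [64.41 -0.08  0.82] rpy deg [-0.1   3.18 -0.02] F [-15.5  -0.9   3.9] open 0.688
[ 2.22481806  0.26832538 -0.00633853]
```

Run:
```python
from h import *
p,T=tool(64.4,.8,3.1);V={"eef_pos":p,"tcp_rot":T.as_euler("xyz")}
for a in((64.6,.7,1.5),(64.8,.5,0),(64.8,-.2,0)):rel(V,*a)
```

```text
(64.6, 0.7, 1.5) {} pos [552.6  10.6  25.3] shift [-0.0008, -0.0, 0.0019] rot [0.0, -0.0279, 0.0]
(64.8, 0.5, 0) {} pos [552.6   9.9  23.4] shift [-0.0017, -0.0, 0.0038] rot [0.0, -0.0541, -0.0]
(64.8, -0.2, 0) {} pos [552.6   9.9  22.7] shift [-0.0017, -0.0, 0.0045] rot [0.0, -0.0541, -0.0]
```

Call:
send_rows:
  targets: [-0.0008,0,0.0019,0,-0.028,0,-1,-0.0017,0,0.0038,0,-0.054,0,-1,-0.0017,0,0.0038,0,-0.054,0,-1,-0.0017,0,0.0038,0,-0.054,0,-1,-0.0017,0,0.0038,0,-0.054,0,-1]

```text
clock: 13.42
eef_pos: [552.6, 9.8, 23.6]
tcp_rot: [-3.14, -0.001, 1.626]
contact_force: [-2.1, 15.9, 4.9]
opening: 0.686
grasp_force: 78.2
```

Run:
```python
from h import *
from rig import r
S=r.sense();now(S);print(S["wrist_torque"])
```

```text
t 13.4167 tip [ 6.494e+01 -3.000e-02  6.100e-01] rpy deg [-0.09  0.08 -0.02] F [-16.   -1.2   4.9] open 0.686
[ 2.12131527  0.38186564 -0.06123513]
```

Call:
send_rows:
  targets: [0.001,0,0.0003,0,0,0,-1,0.002,0,0.0003,0,0,0,-1,0.003,0,0.0003,0,0,0,-1,0.0045,0,0.0003,0,0,0,-1,0.0045,0,0.0003,0,0,0,-1,0.0045,0,0.0003,0,0,0,-1]

```text
clock: 13.92
eef_pos: [552.5, 12.7, 23.3]
tcp_rot: [-3.14, 0.0, 1.627]
contact_force: [-3.0, 5.7, 6.9]
opening: 0.691
grasp_force: 78.0
```

Run:
```python
from h import *
from rig import r
S=r.sense();now(S);print(S["wrist_torque"])
```

```text
t 13.9167 tip [6.2e+01 2.0e-02 4.6e-01] rpy deg [-0.08 -0.02 -0.  ] F [-5.8 -2.7  6.9] open 0.691
[ 0.71688546  0.35090405 -0.13515337]
```

Jaw force dropped from 16 to 6 N as I backed off, so the heel now bears on the stop and the block is flat. Next I release it and lift clear.

Call:
send_rows:
  targets: [0,0,0,0,0,0,1,0,0,0,0,0,0,1,0,0,0,0,0,0,1,0,0,0,0,0,0,1,0,0,0,0,0,0,1,0,0,0,0,0,0,1,0,0,-0.02,0,0,0,1,0,0,-0.06,0,0,0,1,-0.02,0,-0.1,0,0,0,1,-0.06,0,-0.11,0,0,0,1,-0.06,0,-0.11,0,0,0,1,-0.06,0,-0.11,0,0,0,1]

```text
clock: 14.92
eef_pos: [556.7, -49.5, 134.1]
tcp_rot: [3.141, 0.002, 1.624]
contact_force: [0.6, 0.8, -0.0]
opening: 1.002
grasp_force: 0.0
```

Run:
```python
from h import *
from rig import r,cams
S=r.sense();now(S)
w=cams.grab_frame("wrist");a=cams.grab_frame("top");b=cams.grab_frame("scene");pickle.dump((w,a,b,S),open("h1.pkl","wb"))
c=proj(b,PC)[0].astype(int)
k=cv2.resize(b["color"][c[1]-40:c[1]+35,c[0]-50:c[0]+50],(800,600),interpolation=cv2.INTER_CUBIC)
W=cv2.resize(w["color"][:300,160:480],(400,375));s=cv2.resize(k,(400,300))
out=np.zeros((375,800,3),np.uint8);out[:,:400]=W;out[:300,400:]=s
cv2.imwrite("pics/h1.png",out)
```

```text
t 14.9167 tip [124.32   0.6  111.29] rpy deg [ 0.06 -0.11 -0.14] F [-0.8  0.6 -0. ] open 1.002
```

View pics/h1.png

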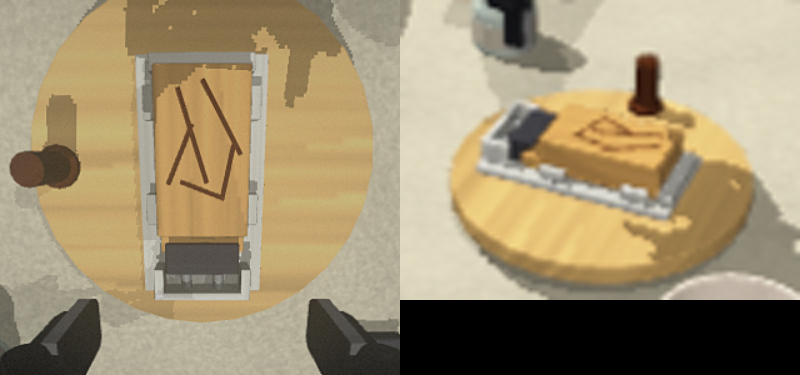

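The block lies flat in the pocket with its tongue under the dark lip; both plain-end cheeks and the stop are clear, and the scene crop agrees. Post top is at crop (28,169). Next I plan to push the post with shut fingers along its arc.

```bash
cat >> h.py <<'E'
def push(th,x=-22,y=-106,z=35):
    "pusher pose beside the post at turntable angle th"
    Z=R.from_euler("z",th-np.pi/2);p=PC*[1,1,0]+Z.apply([x,y,z]);return p,Z*R.from_euler("y",np.pi)
def rp(s,th,**k):
    A=R.from_euler("xyz",s["tcp_rot"]);p,T=push(th,**k);return np.r_[A.inv().apply(p-s["eef_pos"])/1000,(A.inv()*T).as_rotvec()].round(4).tolist()
E
python3 - <<'E'
from h import *
from rig import r
w,a,b,S=pickle.load(open("h1.pkl","rb"))
P=plane(w,[(182.4,135)],88)[0];Z=R.from_euler("z",YAW);print("post",P,Z.inv().apply(P-PC))
# block top-face check: quad in crop px (152,65),(252,65),(162,237),(250,237) at z=76
q=plane(w,np.array([(152,65),(252,65),(162,237),(250,237)])*.8+(160,0),76);print(Z.inv().apply(q-PC).round(1))
s=r.sense();th=np.pi/2+YAW;print(rp(s,th,x=-36,z=134));print(rp(s,th,x=-36,z=35))
E
```

```text
post [447.83497226   3.03134105  88.        ] [  -0.58758807 -104.99565492   44.        ]
[[-59.6 -29.5  32. ]
 [-59.4  29.6  32. ]
 [ 44.9 -26.9  32. ]
 [ 45.1  31.4  32. ]]
[0.0916, -0.1052, -0.0019, -0.0035, 0.0008, 0.0001]
[0.0917, -0.1048, 0.0971, -0.0035, 0.0008, 0.0001]
```

Call:
send_rows:
  targets: [0.0917,-0.105,0,0,0,0,-1,0.0917,-0.105,0,0,0,0,-1,0.0917,-0.105,0,0,0,0,-1,0.0917,-0.105,0,0,0,0,-1,0.0917,-0.105,0,0,0,0,-1,0.0917,-0.105,0,0,0,0,-1,0.0917,-0.105,0,0,0,0,-1,0.0917,-0.105,0.03,0,0,0,-1,0.0917,-0.105,0.06,0,0,0,-1,0.0917,-0.105,0.097,0,0,0,-1,0.0917,-0.105,0.097,0,0,0,-1,0.0917,-0.105,0.097,0,0,0,-1]

```text
clock: 16.07
eef_pos: [445.0, 37.0, 34.6]
tcp_rot: [-3.135, 0.002, 1.626]
contact_force: [0.1, 0.2, 0.3]
opening: -0.002
grasp_force: 0.0
```

Run:
```python
from h import *
from rig import r
s=r.sense();print(s["clock"],s["eef_pos"],s["tcp_rot"],s["opening"],s["contact_force"])
th=np.pi/2+YAW
print(rp(s,th,x=-24))
for t in np.linspace(th,.85,11): print(rp(s,t))
```

```text
16.0667 [445.00595954  37.02721287  34.62732491] [-3.13534138e+00  1.60834757e-03  1.62599891e+00] -0.0017861772711934964 [0.14604367 0.17703658 0.27979938]
[-0.0107, -0.0001, -0.0004, -0.0063, 0.0016, -0.0006]
[-0.0127, -0.0001, -0.0004, -0.0063, 0.0016, -0.0006]
[-0.0212, -0.0015, -0.0003, -0.0063, 0.0014, -0.08]
[-0.0297, -0.0022, -0.0003, -0.0064, 0.0011, -0.1594]
[-0.0383, -0.0023, -0.0003, -0.0064, 0.0009, -0.2389]
[-0.0469, -0.0016, -0.0003, -0.0065, 0.0006, -0.3183]
[-0.0554, -0.0003, -0.0003, -0.0065, 0.0003, -0.3977]
[-0.0638, 0.0017, -0.0003, -0.0065, 0.0001, -0.4771]
[-0.0719, 0.0043, -0.0003, -0.0065, -0.0002, -0.5565]
[-0.0799, 0.0076, -0.0003, -0.0066, -0.0004, -0.636]
[-0.0875, 0.0115, -0.0003, -0.0066, -0.0007, -0.7154]
[-0.0949, 0.016, -0.0003, -0.0066, -0.001, -0.7948]
```

Call:
send_rows:
  targets: [-0.0107,0,0,0,0,0,-1,-0.0127,0,0,0,0,0,-1,-0.0212,-0.0015,0,0,0,-0.08,-1,-0.0297,-0.0022,0,0,0,-0.16,-1,-0.0383,-0.0023,0,0,0,-0.239,-1,-0.0469,-0.0016,0,0,0,-0.318,-1,-0.0554,-0.0003,0,0,0,-0.398,-1,-0.0638,0.0017,0,0,0,-0.477,-1,-0.0719,0.0043,0,0,0,-0.557,-1,-0.0799,0.0076,0,0,0,-0.636,-1,-0.0875,0.0115,0,0,0,-0.715,-1,-0.0949,0.016,0,0,0,-0.795,-1]

```text
clock: 17.07
eef_pos: [468.0, -56.8, 38.1]
tcp_rot: [-3.141, 0.001, 2.425]
contact_force: [-0.9, 4.8, -0.9]
opening: -0.004
grasp_force: 2.1
```

Run:
```python
from h import *
from rig import r,cams
s=r.sense();print(s["clock"],s["eef_pos"],s["tcp_rot"],s["opening"],s["contact_force"])
a=cams.grab_frame("top");h=cv2.cvtColor(a["color"],cv2.COLOR_BGR2HSV)
th=s["tcp_rot"][2]-np.pi/2;print("th",th)
for t in np.linspace(.85,1.58,11)[1:]: print(rp(s,t))
print(rp(s,1.6),proj(a,push(1.571)[0]),proj(a,[552.7,-97.7,88]))
```

```text
17.0667 [468.01303449 -56.75103811  38.05085381] [-3.14140386e+00  1.38054571e-03  2.42465057e+00] -0.0038788629603709987 [-0.90173102  4.76979901 -0.89775733]
th 0.8538542409089489
[-0.0065, -0.0026, 0.0031, -0.0002, 0.0014, -0.0691]
[-0.0143, -0.0034, 0.0031, -0.0003, 0.0014, -0.1421]
[-0.0222, -0.0036, 0.0031, -0.0003, 0.0014, -0.2151]
[-0.0301, -0.0032, 0.0031, -0.0004, 0.0013, -0.2881]
[-0.038, -0.0023, 0.0031, -0.0004, 0.0013, -0.3611]
[-0.0457, -0.0007, 0.0031, -0.0005, 0.0013, -0.4341]
[-0.0533, 0.0013, 0.0031, -0.0005, 0.0013, -0.5071]
[-0.0608, 0.004, 0.0031, -0.0006, 0.0013, -0.5801]
[-0.068, 0.0071, 0.0031, -0.0006, 0.0013, -0.6531]
[-0.075, 0.0108, 0.0032, -0.0007, 0.0013, -0.7261]
[-0.0769, 0.0119, 0.0032, -0.0007, 0.0012, -0.7461] [[365.30344922 203.24703471]] [[366.54824378 194.55513784]]
```

Call:
send_rows:
  targets: [-0.0065,-0.0026,0.003,0,0,-0.069,-1,-0.0143,-0.0034,0.003,0,0,-0.142,-1,-0.0222,-0.0036,0.003,0,0,-0.215,-1,-0.0301,-0.0032,0.003,0,0,-0.288,-1,-0.038,-0.0023,0.003,0,0,-0.361,-1,-0.0457,-0.0007,0.003,0,0,-0.434,-1,-0.0533,0.0013,0.003,0,0,-0.507,-1,-0.0608,0.004,0.003,0,0,-0.58,-1,-0.068,0.0071,0.003,0,0,-0.653,-1,-0.075,0.0108,0.003,0,0,-0.726,-1,-0.075,0.0108,0.003,0,0,-0.726,-1,-0.075,0.0108,0.003,0,0,-0.726,-1]

```text
clock: 18.12
eef_pos: [531.5, -98.0, 34.4]
tcp_rot: [-3.14, 0.001, -3.139]
contact_force: [-0.4, 1.2, -0.4]
opening: 0.002
grasp_force: 0.0
```

Run:
```python
from h import *
from rig import r,cams
s=r.sense();print(s["clock"],s["eef_pos"],s["tcp_rot"],s["contact_force"])
p,T=push(1.571);print("pusher err in pocket axes",s["eef_pos"]-p)
```

```text
18.1167 [531.54365662 -98.03200671  34.40440874] [-3.13961052e+00  1.15560321e-03 -3.13930809e+00] [-0.41152205  1.1973936  -0.35483303]
pusher err in pocket axes [ 0.82206681 -0.3275281  -0.59559126]
```

Call:
send_rows:
  targets: [-0.001,0,0,0,0,0,-1,-0.002,0,0,0,0,0,-1,-0.003,0,0,0,0,0,-1,-0.003,0,0,0,0,0,-1,-0.003,0,0,0,0,0,-1]

```text
clock: 18.53
eef_pos: [531.5, -97.5, 33.2]
tcp_rot: [-3.14, -0.005, -3.137]
contact_force: [-8.6, -1.6, 6.7]
opening: 0.0
grasp_force: 4.1
```

Call:
send_rows:
  targets: [-0.001,0,-0.001,0,0,0,-1,-0.002,0,-0.001,0,0,0,-1,-0.002,0,-0.001,0,0,0,-1,-0.002,0,-0.001,0,0,0,-1]

```text
clock: 18.87
eef_pos: [531.4, -97.3, 33.4]
tcp_rot: [-3.141, -0.009, -3.137]
contact_force: [-12.9, -3.7, 4.4]
opening: -0.001
grasp_force: 6.2
```

Call:
send_rows:
  targets: [0.005,0,0,0,0,0,-1,0.02,0,0,0,0,0,-1,0.03,0,0,0,0,0,-1,0.03,0,-0.04,0,0,0,-1,0.03,0,-0.08,0,0,0,-1,0.06,-0.04,-0.12,0,0,0,-1,0.1,-0.04,-0.12,0,0,0,-1,0.1,-0.04,-0.12,0,0,0,-1,0.1,-0.04,-0.12,0,0,0,-1,0.1,-0.04,-0.12,0,0,0,-1]

```text
clock: 19.7
eef_pos: [436.1, -138.1, 154.6]
tcp_rot: [-3.14, 0.0, -3.137]
contact_force: [0.6, -0.2, 0.1]
opening: -0.003
grasp_force: 0.0
```

Run:
```python
from h import *
from rig import r,cams
s=r.sense();print(s["clock"],s["eef_pos"],s["contact_force"])
a=cams.grab_frame("top");b=cams.grab_frame("scene");a0=pickle.load(open("top.pkl","rb"))
k=lambda f,P,w,h:(lambda c:cv2.resize(f["color"][c[1]-h:c[1]+h,c[0]-w:c[0]+w],(400,300),interpolation=cv2.INTER_CUBIC))(proj(f,P)[0].astype(int))
cv2.imwrite("pics/f1.png",np.vstack([np.hstack([k(a,PC,60,45),k(b,PC,60,45)]),np.hstack([cv2.resize(a["color"],(400,300)),cv2.resize(a0["color"],(400,300))])]))
```

```text
19.7 [ 436.11500469 -138.06079355  154.61145278] [ 0.62032088 -0.16600756  0.11002234]
```

View pics/f1.png

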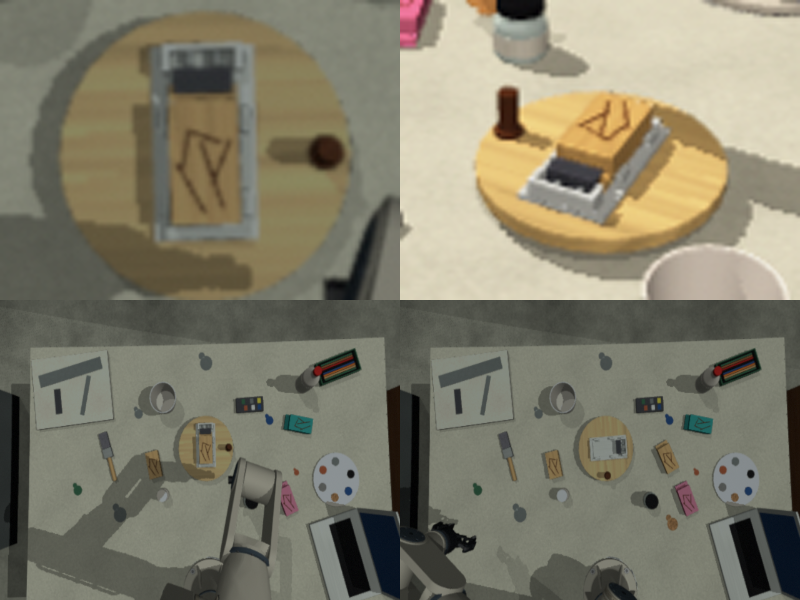

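The jaw now points straight ahead and the post is at the right, at crop (325,152). The block is seated and the bystanders look unmoved. At the end of the push the force rose from 8.6 to 12.9 N with no motion, so the turntable is against its stop. The robot is clear, so I'm handing in.

```bash
python3 -c "
from rig import r
print(r.sign_off())"
```

```text
the job is handed in; nothing more can be done
None
```

The tongued block is clamped in the pocket, the turntable has been turned counter-clockwise to its stop, and the job is handed in; no verdict came back, so this rests on the camera views and force readings.

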